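Seat a taper tool holder in its clamping socket and lock it

TASK

Take the tool holder with the blue polishing head out of the leaning rack and lower it gently, taper first, into the conical socket of the green clamping fixture until it stands upright with its flange flush on the socket's rim; do not drop or ram it. Let go of it, then swing the red-knobbed lock lever right over to its far stop. Leave the orange holder in the rack and everything else on the bench where it is.

Things in the scene. Friction and masses are not known exactly. Their poses are not given: they have to be found in the camera images.
- holder_blue: steel tool holder with blue polishing head and ring, 0.5 to 0.8 kg, round, 126 mm long. Origin: centre of the flange's underside; z along the axis to the head. Below it a cone 50 mm long, diameter 44 mm narrowing to 19 mm. Above: flange 62 mm diameter to z 9 mm, chuck body 46 mm to z 54, nut 40 mm to z 62, head 30 mm to z 76. Starts hanging in a rack hole, flange on the plate
- holder_blue_grip (a point): point on the blue holder's axis 36 mm above its origin: mid-grip of the bright cylindrical chuck body (46 mm diameter). Axes as the holder's. At the start the z axis leans 35 degrees from vertical towards the rack's -x (robot's side); it comes out freely along that axis, 55 mm to be clear
- holder_orange: twin of the blue holder with an orange ring and polishing head, in the rack's other hole, 130 mm away along the rack's y; origin and axes alike. To be left in the rack
- rack: blue steel rack, fixed, footprint 130 x 260 mm. Origin: centre of its underside on the bench. Its plate (120 x 260 x 8 mm) leans 35 degrees, the -x edge low (54 mm) and the +x edge high (129 mm); two holes of 46 mm diameter at y = +65 and -65 mm, upper mouths at x -5, z 95 mm. The rack may stand on either side of the bench, and either holder in either hole
- fixture: clamping fixture, fixed: green base plate 120 x 190 x 14 mm (y from -60 to +130 mm) with an upright steel tower, diameter 90 mm, 85 mm high, holding the conical socket, and at y = +92 mm the bracket of the lock lever. Origin: on the bench under the socket's axis; z up
- socket_mouth (a point): centre of the socket's mouth, at the level of the tower's flat top rim, 85 mm above the bench; z up along the socket's axis. Mouth diameter 45.6 mm, same taper as the holder with about 0.8 mm radial play when home. Fully home, the holder's origin coincides with this point and the flange rests on the rim
- lock_lever (a joint): lock lever angle, rad: 0 leaning 0.55 rad from upright to the fixture's -x (open), 1.1 leaning 0.55 rad to the fixture's +x (far stop, locked). Starts at 0 to 0.1. Axis: the fixture's y through point lever_pivot. Stays where it is left (friction: about 1.5 N at the knob)
- lever_knob (a point): centre of the lever's red ball knob, diameter 32 mm, 100 mm from the pivot on a 12 mm steel rod; axes as the lever's own, parallel to the fixture's axes when the joint reads 0
- lever_pivot (a point): point on the lever's hinge axis, 45 mm above the bench, 92 mm to +y of the socket's axis; axes as the fixture's
- knife_mid: knife with a wooden handle, 229 mm long, 23 mm wide, 17 mm high, lying between rack and fixture; origin on the bench where handle meets blade, blade to +x. Bystander
- knife_left: same kind of knife on the robot's side of the bench, to the left. Bystander
- knife_right: same kind of knife on the robot's side of the bench, to the right. Bystander
- wrench: steel wrench lying at the back, origin on its underside at mid length. Bystander
- oil: whitish translucent bottle with a blue cap, 64 mm diameter, 190 mm high, at the back; origin centre of its underside. Bystander
- cork_block: cork sanding block 50 x 90 x 35 mm, behind the middle; origin centre of its underside. Bystander
Mind the look-alikes: they are no part of the job. What is shaped like the holder_blue but yellow is not meant.

How it is judged (in metres and radians):
On the way, in this order (a step that is already met when the one before it is completed fails the run):
1. the blue holder stands fully home in the socket and is let go, the lever still open (horizontal distance between holder_blue and socket_mouth below 0.003 m and z of holder_blue in the frame of socket_mouth between -0.003 and 0.003 m and angle between holder_blue's own z axis and vertical below 0.05 rad and linear speed of holder_blue below 0.02 m/s and contact force between the fingers and holder_blue below 0.3 N and value of joint lock_lever below 0.4 rad), for 0.2 s.
2. the lock lever is swung over to its far stop (value of joint lock_lever above 0.95 rad), for 0.2 s.
At the end, for the whole second after the job is handed in: The blue holder is released and at rest in the socket, its origin within 3 mm of the socket mouth's centre horizontally and in height, upright within 0.05 rad; the lock lever reads over 0.95 rad; the orange holder is within 15 mm and every bystander within 30 mm of its starting place (horizontal distance between holder_blue and socket_mouth below 0.003 m and z of holder_blue in the frame of socket_mouth between -0.003 and 0.003 m and angle between holder_blue's own z axis and vertical below 0.05 rad and linear speed of holder_blue below 0.02 m/s and contact force between the fingers and holder_blue below 0.3 N and value of joint lock_lever above 0.95 rad and distance of each of knife_mid, knife_left, knife_right, wrench, oil, cork_block from where it was at the start of the episode below 0.03 m and distance of holder_orange from where it was at the start of the episode below 0.015 m); the robot touches nothing.
It fails at once if the blue holder is dropped: it falls free of the fingers faster than 0.3 m/s (a fall of about 5 mm) (linear speed of holder_blue above 0.3 m/s and contact force between the fingers and holder_blue below 0.1 N).
It fails at once if the blue holder is rammed into the fixture (contact force over 60 N) (contact force between holder_blue and fixture above 60 N).
It fails at once if the orange holder is lifted or shoved (moved over 15 mm) (distance of holder_orange from where it was at the start of the episode above 0.015 m).
It fails at once if a bystander is pushed over 30 mm (distance of any of knife_mid, knife_left, knife_right, wrench, oil, cork_block from where it was at the start of the episode above 0.03 m).
It also fails if it takes over 51 s, if anything falls off the work surface, if the arm or the gripper's body presses on something with over 40 N, if the wrist force passes 120 N, or if a joint passes its speed limit or range.

ROBOT

A 6-joint arm with a two-finger parallel gripper is mounted at the origin on the work surface. World frame = base frame: x ahead of the robot, y to its left, z up, the work surface at z = 0. Lengths are in m, angles in degrees, forces in N, time in s.
With the tool pointing down it reaches from about 0.35 to 0.875 m from the base axis. Payload 4.2 kg.
Tool frame: the origin (TCP) lies at the very end of the fingers, on their centre line; the grasp point (between the pads) lies 19 mm behind it; z points along the fingers, y is the line along which they close (so a half turn about z gives the same grasp; the last joint's range is limited). The gripper opens to 87 mm and grips with 3 to 60 N. Pads are 19 mm wide; open, the fingers measure 117 mm over their backs; the gripper's body (75 mm by 190 mm) begins 51 mm behind the grasp point.
Start: joints at [-58.808, 22.042, 0.453, 0, -68.411, -14.817], TCP at [0.176, -0.6, 0.223] pointing down, gripper open.
Joint ranges: [-179.83, 179.83], [-69.29, 118.12], [-61.27, 80.66], [-181.25, 117.63], [-171.15, -9.14], [-177.46, 177.46]. Speed limits (degrees/s): [159.86, 159.86, 180, 180, 180, 180].

INTERFACE

Orientations are given as a 3x3 rotation matrix whose columns are the frame's x, y, z axes.
In Python, from station import sense, cams, r gives the robot as it stands. The module is installed in compiled form; this text tells all that it offers.
- The arm moves only by the tool step_arm, never from a script. Its argument "targets" is text: rows parted by semicolons, each of 4 numbers parted by spaces: the shift along the tool's x, y, z in cm, then the turn about the tool's z in degrees. In form: x y z turn; .... A call has 1 to 12 rows; each row shifts and turns the commanded pose from where the row before left it, along the tool's axes as they then stand; what a row does not reach is not made up. A row lasts 1/12 s, in which the tool goes at most 41.7 mm and 7.16 degrees, less where a joint would pass 70% of its speed; a pose out of reach is approached as far as the arm can. A call with a gripper value outside its range is refused whole. "claw" is the finger opening in cm, from 0 to 8.7, set as the call begins (left out, the last holds). The fingers move at their own pace and stop on an object; the grip force is fixed at half the most. Time passes only in rows, so rows that do not move let the fingers close. It gives the time, the measured TCP pose, the force, the opening and the grip force at its end, in the units of the state.
- sense(): the state, without advancing time (a new reading comes with each control period).
- cams.capture(name): name is "side" or "top" or "wrist"; returns a dict with "frame" (400x640x3 uint8, blue, green, red), "vertical_fov" (degrees; the focal length in pixels is half the picture's height over the tangent of half this angle, whatever the lens; pixels are square), "cx", "cy" (the principal point, pixels), "eye" and "rotation" of the camera in the world; the wrist camera has in their place "tool_from_camera" (4x4, takes a point from camera to tool coordinates, whose origin is the TCP and whose axes are the flange's). Camera axes: x right, y down, z forward; pixel columns grow to the right and rows downward; lengths in m; the calibration is good to about 2 mm. A picture is of the moment at which its call begins: read the wrist's pose just before it. There is no depth.
- r.finish_job(): hands the job in; it is judged then, once.
The state is a dict: "time_s": time; "joints": joint angles; "joint_velocities": joint speeds; "effort": joint torques, N m; "tcp_pos": TCP position; "ee_rot": TCP orientation; "wrist_force": force on the tool from outside, world axes, zero at the start; "moment": the same for the moment, N m; "gripper_width": opening from 0.0 (shut) to 1.0 (fully open); "gripper_force": force on a finger pad.
Only numpy, scipy, OpenCV 4.12 (cv2) and the standard library are available. Lean on these libraries where they do the work, as an engineer would, in place of code of your own. Each camera call takes 0.05 s, during which the arm holds its last target. There are 200 camera calls.

## Working session

There is one attempt and no reset: what is moved stays moved. The work goes in short steps, Python scripts to look and compute and a tool call to move; the robot and the scene stay as the last step left them, time stands still between calls to the robot, and variables do not carry over. Pictures are saved under pics/ and viewed, at most 10 in all, crops included, and the job is handed in when it is done.

Besides the shell and the picture viewer there is one more tool, called after ">>>" as name(argument=value, ...) on one line, values as JSON. step_arm: Moves the arm, as the interface text tells. Its arguments: {"type":"object","properties":{"targets":{"type":"string"},"claw":{"type":"number"}},"required":["targets"]}

```bash
mkdir -p pics
python3 - <<'E'
from station import sense,cams,r
import cv2,pickle
d={}
for n in("side","top","wrist"):
    s=sense();c=cams.capture(n);c["s"]=s;d[n]=c
    print(n,c["vertical_fov"],c["cx"],c["cy"],c.get("eye"),c.get("rotation"),c.get("tool_from_camera"))
    cv2.imwrite(f"pics/{n}0.png",c["frame"])
pickle.dump(d,open("c0.pkl","wb"))
print(sense())
E
```

```text
side 57.88623501487663 319.7645534228866 196.8824768211674 [0.16817447 0.55005431 0.8198572 ] [[-0.78842928 -0.46818892  0.39897169]
 [-0.6149908   0.58639551 -0.52718746]
 [ 0.01286812 -0.66101395 -0.75026327]] None
top 52.24079487751222 326.53186455415363 201.93489337490897 [0.33092615 0.07332417 1.22415586] [[ 0.00624421 -0.98156632  0.19101982]
 [-0.99963837 -0.01112366 -0.02448256]
 [ 0.0261561  -0.19079787 -0.98128081]] None
wrist 60.23161499496804 317.10598257132875 196.75011761980963 None None [[ 2.08376804e-04 -9.67231398e-01 -2.53896394e-01  7.07996367e-02]
 [ 9.99999978e-01  2.00831533e-04  5.56377941e-05 -6.40891281e-04]
 [-2.82421941e-06 -2.53896400e-01  9.67231419e-01 -1.63128476e-01]
 [ 0.00000000e+00  0.00000000e+00  0.00000000e+00  1.00000000e+00]]
{'time_s': 0.15, 'joints': array([-5.88084976e+01,  2.20806243e+01,  3.98265315e-01, -1.94439678e-02,
       -6.84104163e+01, -1.48165578e+01]), 'joint_velocities': array([ 0.04565725, -0.02655746,  0.08848311,  0.15620068,  0.00756518,
       -0.00643297]), 'effort': array([-1.41416316e-03, -3.91050625e+01,  1.87587297e+01,  4.22237366e+00,
        1.23492788e-02, -1.44017522e-04]), 'tcp_pos': array([ 0.17608718, -0.59921878,  0.22171738]), 'ee_rot': array([[-9.59472588e-01, -2.81801402e-01, -5.68653483e-04],
       [-2.81801955e-01,  9.59471344e-01,  1.54856564e-03],
       [ 1.09218753e-04,  1.64605394e-03, -9.99998639e-01]]), 'wrist_force': array([ 0.66023267, -0.19408362, -0.55636324]), 'moment': array([-0.02262477, -0.05614467,  0.03755096]), 'gripper_force': 0.0, 'gripper_width': 1.0024075277265503}
```

View pics/top0.png

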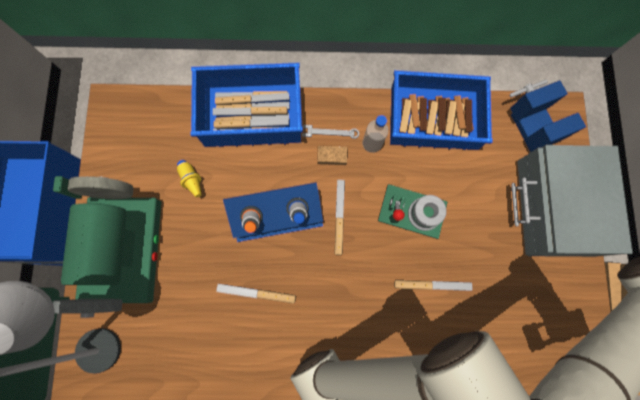

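View pics/side0.png

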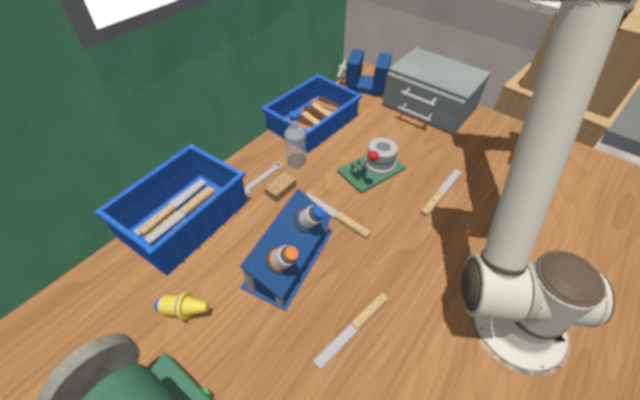

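```bash
cat > h.py <<'E'
import numpy as np,cv2,pickle
from station import sense,cams,r
def grab(n,f=None):
    s=sense();c=cams.capture(n)
    if n=="wrist":
        T=np.eye(4);T[:3,:3]=s["ee_rot"];T[:3,3]=s["tcp_pos"]
        T=T@c["tool_from_camera"];c["eye"]=T[:3,3];c["rotation"]=T[:3,:3]
    if f: cv2.imwrite(f,c["frame"])
    return c
def foc(c): return c["frame"].shape[0]/2/np.tan(np.radians(c["vertical_fov"])/2)
def ray(c,p):
    v=np.array([(p[0]-c["cx"])/foc(c),(p[1]-c["cy"])/foc(c),1]);v=c["rotation"]@v
    return c["eye"],v/np.linalg.norm(v)
def onz(c,p,z):
    e,v=ray(c,p);return e+v*(z-e[2])/v[2]
def proj(c,X):
    q=c["rotation"].T@(np.asarray(X)-c["eye"]);return q[:2]/q[2]*foc(c)+[c["cx"],c["cy"]]
def tri(*rs):
    A=np.zeros((3,3));b=np.zeros(3)
    for e,v in rs:
        P=np.eye(3)-np.outer(v,v);A+=P;b+=P@e
    X=np.linalg.solve(A,b);return X,[float(np.linalg.norm((np.eye(3)-np.outer(v,v))@(X-e))) for e,v in rs]
def blobs(c,lo,hi,box=None,amin=15):
    m=cv2.inRange(cv2.cvtColor(c["frame"],cv2.COLOR_BGR2HSV),lo,hi)
    if box: z=np.zeros_like(m);x0,y0,x1,y1=box;z[y0:y1,x0:x1]=m[y0:y1,x0:x1];m=z
    n,l,st,ce=cv2.connectedComponentsWithStats(m)
    return [(st[i,4],st[i,:4],ce[i].round(1),cv2.findContours((l==i).astype(np.uint8),0,1)[0][0]) for i in np.argsort(-st[:,4]) if i and st[i,4]>=amin]
E
python3 - <<'E'
from h import *
d=pickle.load(open("c0.pkl","rb"));t,s=d["top"],d["side"]
a=cv2.resize(t["frame"][165:255,215:455],(800,300),interpolation=cv2.INTER_CUBIC)
b=cv2.resize(s["frame"][130:310,230:420],(317,300),interpolation=cv2.INTER_CUBIC)
o=np.zeros((600,800,3),np.uint8);o[:300]=a;o[300:,:317]=b
cv2.imwrite("pics/crop0.png",o)
for n,c in(("top",t),("side",s)):
    bx=(200,150,460,270) if n=="top" else (220,120,430,320)
    for k,lo,hi in(("green",(60,80,30),(90,255,140)),("red",(0,150,100),(6,255,255)),("orange",(7,190,180),(14,255,255)),("bright blue",(100,150,130),(125,255,255)),("blue",(100,80,30),(125,255,129))):
        for x in blobs(c,lo,hi,bx)[:4]:print(n,k,x[0],x[1],x[2],cv2.boxPoints(cv2.minAreaRect(x[3])).round().tolist() if x[0]>300 else "")
E
```

```text
top green 973 [379 186  62  52] [401.7 209.2] [[378.0, 220.0], [388.0, 185.0], [448.0, 202.0], [437.0, 237.0]]
top green 66 [424 207   9   9] [428.3 211. ] 
top red 96 [393 210  11  11] [398.1 214.6] 
top orange 74 [245 222  10   9] [249.8 226.2] 
top bright blue 350 [264 186  48  37] [286.6 197.4] [[264.0, 197.0], [300.0, 172.0], [318.0, 198.0], [282.0, 223.0]]
top bright blue 94 [294 213  10  12] [298.3 217.9] 
top bright blue 47 [267 228  38   7] [285.4 230.8] 
top bright blue 30 [266 200  11  13] [270.6 205.5] 
top blue 2512 [224 183  99  56] [272.5 212. ] [[223.0, 199.0], [316.0, 182.0], [324.0, 225.0], [231.0, 242.0]]
top blue 30 [288 200  19  10] [297. 203.] 
side green 1155 [220 120  46  39] [237.6 133.8] [[220.0, 120.0], [265.0, 120.0], [265.0, 158.0], [220.0, 158.0]]
side green 325 [340 160  41  31] [360.5 176.8] [[340.0, 171.0], [355.0, 155.0], [380.0, 180.0], [364.0, 196.0]]
side red 64 [369 152   9   9] [372.8 155.6] 
side bright blue 456 [245 246  47  51] [267.  273.6] [[241.0, 263.0], [258.0, 245.0], [296.0, 283.0], [278.0, 300.0]]
side bright blue 287 [264 217  33  33] [279.3 233.6] 
side bright blue 267 [220 160  24  36] [229.4 178.1] 
side bright blue 112 [313 207  14  14] [318.9 212.9] 
side blue 1031 [244 221  86  85] [292.3 267.7] [[237.0, 279.0], [287.0, 200.0], [332.0, 229.0], [282.0, 307.0]]
side blue 707 [220 177  27  49] [231.5 200.7] [[205.0, 209.0], [241.0, 176.0], [256.0, 192.0], [220.0, 225.0]]
side blue 556 [305 120  45  32] [322.6 132.8] [[299.0, 141.0], [341.0, 109.0], [349.0, 120.0], [307.0, 152.0]]
side blue 244 [266 120  23  17] [276.7 126.2]
```

View pics/crop0.png

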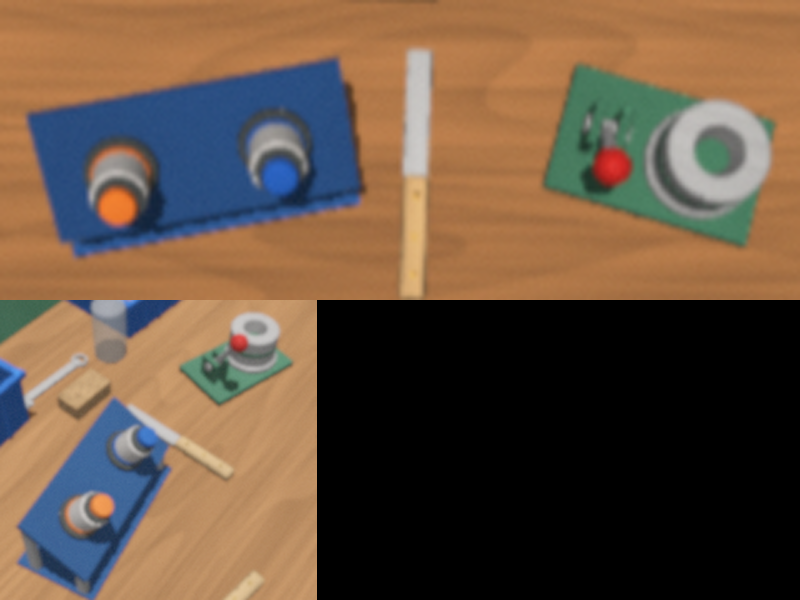

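The crop shows the blue-headed holder in the rack's right hole (top picture 298,218; side 319,213). The orange one is in the left hole (250,226), and the yellow look-alike lies loose at (190,178). Blue head, blue ring and rack hole fit the description, so that is the one. The red knob is at (398,215) and the tower at about (430,211).

Run:
```python
from h import *
np.set_printoptions(precision=4,suppress=True)
d=pickle.load(open("c0.pkl","rb"));t,s=d["top"],d["side"]
print("head",tri(ray(t,(298.3,217.9)),ray(s,(318.9,212.9))))
ob=blobs(s,(5,150,150),(16,255,255),(270,230,310,280))
for x in ob[:2]:print("or side",x[0],x[2])
print("orange",tri(ray(t,(249.8,226.2)),ray(s,ob[0][2])))
print("knob",tri(ray(t,(398.1,214.6)),ray(s,(372.8,155.6))))
g=[onz(t,p,.014) for p in([378,220],[388,185],[448,202],[437,237])]
print("plate",g,[np.linalg.norm(g[i]-g[(i+1)%4]) for i in range(4)])
print("rack hi",onz(t,(224,199.5),.129),onz(t,(316,183),.129))
# tower rim: bright gray
m=cv2.inRange(cv2.cvtColor(t["frame"],cv2.COLOR_BGR2HSV),(0,0,130),(180,40,255))
z=np.zeros_like(m);z[185:240,405:455]=m[185:240,405:455]
n,l,st,ce=cv2.connectedComponentsWithStats(z);print(st,ce)
i=1+np.argmax(st[1:,4]);ct=cv2.findContours((l==i).astype(np.uint8),0,1)[0]
e=cv2.fitEllipse(max(ct,key=len));print(e,onz(t,e[0],.085))
```

```text
head (array([0.4953, 0.121 , 0.1503]), [0.0006547758564432871, 0.0006547758564432821])
or side 119 [290.3 253.4]
orange (array([0.4726, 0.2486, 0.1519]), [0.00043200678701534815, 0.0004320067870153743])
knob (array([ 0.5112, -0.1487,  0.1329]), [0.0008161996987295488, 0.0008161996987296647])
plate [array([ 0.5129, -0.1121,  0.014 ]), array([ 0.6214, -0.1447,  0.014 ]), array([ 0.5705, -0.3272,  0.014 ]), array([ 0.4633, -0.2885,  0.014 ])] [np.float64(0.11333497849495766), np.float64(0.1894247992512578), np.float64(0.11399128221102588), np.float64(0.1832818910394472)]
rack hi [0.5477 0.3251 0.129 ] [0.597  0.0754 0.129 ]
[[     0      0    640    400 255309]
 [   409    195     37     36    691]] [[319.2059 199.4674]
 [428.178  211.5499]]
((427.5728759765625, 211.8426971435547), (32.19504928588867, 36.1696662902832), 63.64912796020508) [ 0.5272 -0.2435  0.085 ]
```

>>> step_arm(targets="-3 1.9 -1 0;-3.4 2.2 -0.3 0;-3.4 2.2 -0.3 0;-3.4 2.2 -0.3 0;-3.4 2.2 -0.3 0;-3.4 2.2 -0.3 0;-3.4 2.2 -0.3 0;-3.4 2.2 -0.3 0;-3.4 2.2 -0.3 0;-3.4 2.2 -0.3 0;-3.4 2.2 0 0;-3.4 2.2 0 0", claw=8.7)

```text
time_s: 1.15
tcp_pos: [0.4911, -0.2334, 0.2598]
ee_rot: [[-0.959, -0.282, 0.0], [-0.282, 0.959, 0.0], [-0.0, -0.0, -1.0]]
wrist_force: [-0.1, -1.4, 0.2]
gripper_width: 1.001
gripper_force: 0.0
```

>>> step_arm(targets="0 0 0 0;0 0 0 0;0 0 0 0")

```text
time_s: 1.4
tcp_pos: [0.49, -0.2351, 0.2592]
ee_rot: [[-0.959, -0.283, -0.001], [-0.283, 0.959, 0.0], [0.001, 0.0, -1.0]]
wrist_force: [-0.5, -0.0, 0.2]
gripper_width: 1.001
gripper_force: 0.0
```

Run:
```python
from h import *
c=grab("wrist","pics/wf.png");pickle.dump(c,open("wf.pkl","wb"));s=sense();print(s["tcp_pos"],s["ee_rot"],s["joints"],s["time_s"])
print(proj(c,[.527,-.2435,.085]),proj(c,[.511,-.149,.133]))
```

```text
[ 0.48960628 -0.23569456  0.25929482] [[-9.59619363e-01 -2.81300494e-01 -8.42495531e-04]
 [-2.81300707e-01  9.59619660e-01  1.44338931e-04]
 [ 7.67872662e-04  3.75505021e-04 -9.99999635e-01]] [-8.60399008e+00  1.26686291e+01 -7.58076684e+00 -1.01794394e-03
 -6.97995694e+01 -6.50578110e+01] 1.45
[299.53645591 211.51199812] [403.24194842 239.38951828]
```

View pics/wf.png

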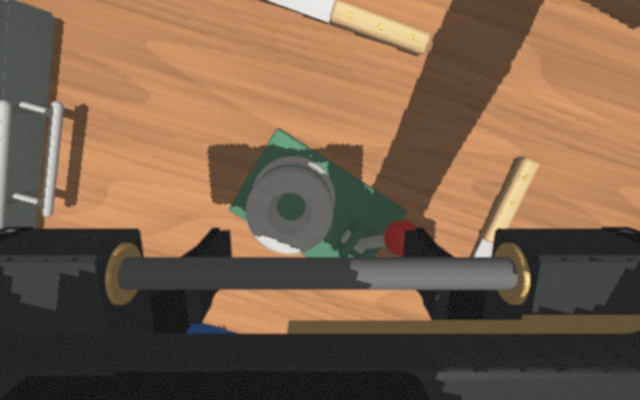

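The wrist view shows the tower rim centred near (290,203), the knob at (400,238) and the lever bracket beside it. The rim is in the gripper's shadow, so I'll fit the circle with stretched contrast.

Run:
```python
from h import *
np.set_printoptions(precision=4,suppress=True)
d=pickle.load(open("c0.pkl","rb"));w=pickle.load(open("wf.pkl","rb"))
o=np.zeros((600,800,3),np.uint8);k=4
for j,(c,x0,y0,n) in enumerate(((w,240,150,100),(d["top"],405,190,50),(d["side"],360,130,50))):
    k=400//n
    g=cv2.cvtColor(c["frame"],cv2.COLOR_BGR2GRAY)[y0:y0+n,x0:x0+n]
    g=cv2.resize(g,(400,400),interpolation=cv2.INTER_CUBIC);g=cv2.normalize(g,None,0,255,cv2.NORM_MINMAX)
    if j<2:
        dep=c["eye"][2]-.085
        for dia in(.090,.0456):
            R=foc(c)*dia/2/dep*k
            h=cv2.HoughCircles(cv2.GaussianBlur(g,(0,0),3),cv2.HOUGH_GRADIENT_ALT if 0 else cv2.HOUGH_GRADIENT,1,15,param1=60,param2=8,minRadius=int(R*.93),maxRadius=int(R*1.08))
            for q in ([] if h is None else h[0][:3]):
                p=((q[0]+.5)/k-.5+x0,(q[1]+.5)/k-.5+y0);print(j,dia,R,q,p,onz(c,p,.085))
    if j==0:o[:400,:400]=cv2.cvtColor(g,8)
    if j==1:o[:400,400:]=cv2.cvtColor(g,8)
    if j==2:o[400:,:200]=cv2.cvtColor(cv2.resize(g,(200,200)),8)
cv2.imwrite("pics/rim.png",o)
for x in blobs(w,(0,120,40),(8,255,255),(380,210,430,270))[:2]:print("knob w",x[0],x[1],x[2])
```

```text
0 0.09 183.96847082626894 [208.5 225.5 190.6] (np.float32(291.75), np.float32(206.0)) [ 0.5236 -0.2527  0.085 ]
0 0.09 183.96847082626894 [193.5 232.5 175.5] (np.float32(288.0), np.float32(207.75)) [ 0.5265 -0.2559  0.085 ]
0 0.09 183.96847082626894 [207.5 242.5 183.5] (np.float32(291.5), np.float32(210.25)) [ 0.528  -0.2517  0.085 ]
0 0.0456 93.21069188530961 [270.5 147.5  99.4] (np.float32(307.25), np.float32(186.5)) [ 0.4996 -0.2432  0.085 ]
1 0.09 128.90066520937728 [205.5 160.5 123.2] (np.float32(430.25), np.float32(209.625)) [ 0.5337 -0.2514  0.085 ]
1 0.09 128.90066520937728 [169.5 183.5 121.1] (np.float32(425.75), np.float32(212.5)) [ 0.5252 -0.2382  0.085 ]
1 0.09 128.90066520937728 [182.5 168.5 138.4] (np.float32(427.375), np.float32(210.625)) [ 0.5307 -0.2431  0.085 ]
1 0.0456 65.30967037275117 [206.5 162.5  62. ] (np.float32(430.375), np.float32(209.875)) [ 0.5329 -0.2518  0.085 ]
1 0.0456 65.30967037275117 [ 93.5 206.5  63.9] (np.float32(416.25), np.float32(215.375)) [ 0.5166 -0.2106  0.085 ]
1 0.0456 65.30967037275117 [151.5 146.5  69.4] (np.float32(423.5), np.float32(207.875)) [ 0.5385 -0.2322  0.085 ]
knob w 659 [384 220  33  36] [397.1 235.8]
```

View pics/rim.png

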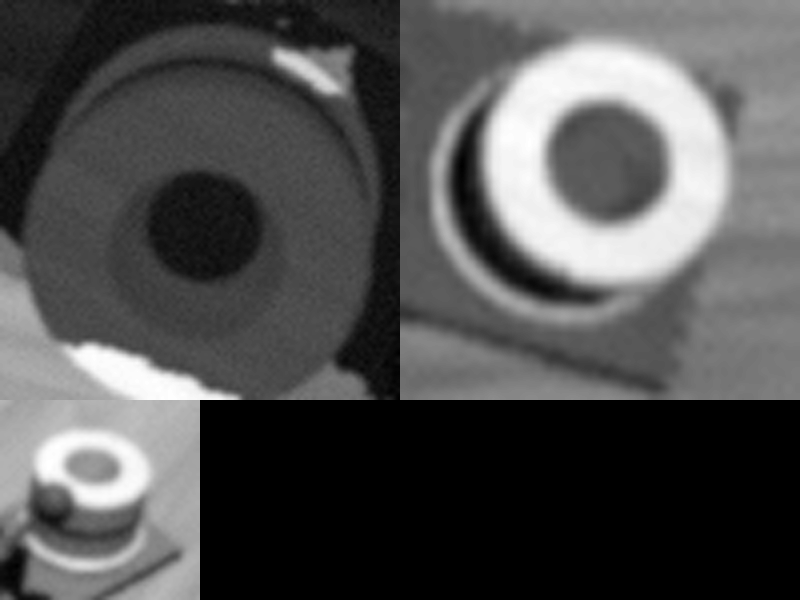

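The stretched crop shows the mouth centred near (196,251) in the wrist panel, which is about (289,213) in the full frame. The top-view panel gives a concentric rim and mouth at (430.3,209.8). The two agree to about 2–3 mm, at roughly (0.532,-0.253). Next I'll move over the rack.

>>> step_arm(targets="-1 3.5 -0.1 0;-1 3.5 -0.1 0;-1 3.5 -0.1 0;-1 3.5 -0.1 0;-1 3.5 -0.1 0;-1 3.5 -0.1 0;-1 3.5 -0.1 0;-1 3.5 -0.1 0;-1 3.5 -0.1 0;-1 3.5 -0.1 0;0 0 0 5.5;0 0 0 0")

```text
time_s: 2.45
tcp_pos: [0.4874, 0.1289, 0.2695]
ee_rot: [[-0.982, -0.188, -0.0], [-0.188, 0.982, -0.0], [0.0, -0.0, -1.0]]
wrist_force: [-0.3, -0.3, 0.6]
gripper_width: 0.998
gripper_force: 0.0
```

>>> step_arm(targets="0 0 0 0;0 0 0 0")

```text
time_s: 2.62
tcp_pos: [0.4875, 0.1271, 0.2696]
ee_rot: [[-0.982, -0.188, -0.0], [-0.188, 0.982, -0.0], [0.0, -0.0, -1.0]]
wrist_force: [-0.1, 0.4, 0.7]
gripper_width: 1.0
gripper_force: 0.0
```

Run:
```python
from h import *
np.set_printoptions(precision=4,suppress=True)
c=grab("wrist","pics/wr.png");pickle.dump(c,open("wr.pkl","wb"));s=sense();print(s["tcp_pos"],s["ee_rot"],s["time_s"])
print(proj(c,[.4953,.121,.1503]),proj(c,[.4726,.2486,.152]))
w=pickle.load(open("wf.pkl","rb"))
print("mouth",onz(w,(289,213),.085))
```

```text
[0.4875 0.1271 0.2696] [[-0.9822 -0.1877 -0.0001]
 [-0.1877  0.9822 -0.0001]
 [ 0.0001 -0.0001 -1.    ]] 2.6667
[309.2643 200.3346] [462.487  202.8546]
mouth [ 0.5316 -0.2534  0.085 ]
```

View pics/wr.png

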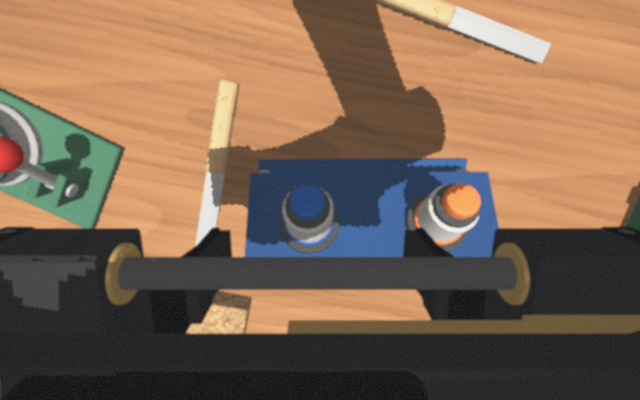

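Blue head at (308,204) and orange at (462,202), both where the triangulated points project. The rack edges are level in the picture, so the tool's yaw matches the rack. I'll go down to the grip point.

>>> step_arm(targets="-0.9 -0.27 1.5 0;-0.9 -0.27 1.5 0;-0.9 -0.26 1.5 0;0 0 2 0;0 0 2 0;0 0 2 0;0 0 2 0;0 0 1.5 0;0 0 1.3 0;0 0 0.8 0;0 0 0.46 0;0 0 0 0")

```text
time_s: 3.67
tcp_pos: [0.5153, 0.125, 0.1033]
ee_rot: [[-0.982, -0.188, -0.001], [-0.188, 0.982, -0.001], [0.001, -0.001, -1.0]]
wrist_force: [-0.4, 0.3, -0.1]
gripper_width: 1.0
gripper_force: 0.0
```

>>> step_arm(targets="0 0 0 0;0 0 0 0;0 0 0 0;0 0 0 0;0 0 0 0;0 0 0 0;0 0 0 0;0 0 0 0", claw=4)

```text
time_s: 4.33
tcp_pos: [0.5158, 0.1248, 0.1045]
ee_rot: [[-0.982, -0.19, 0.0], [-0.19, 0.982, -0.002], [0.0, -0.002, -1.0]]
wrist_force: [0.9, -4.9, 1.6]
gripper_width: 0.518
gripper_force: 30.0
```

>>> step_arm(targets="0.2 0 -0.29 0;0.38 0 -0.55 0;0.38 0 -0.55 0;0.38 0 -0.55 0;0.38 0 -0.55 0;0.38 0 -0.55 0;0.2 0 -0.26 0;0 0 0 0;0 0 0 0")

```text
time_s: 5.08
tcp_pos: [0.4928, 0.1217, 0.1372]
ee_rot: [[-0.982, -0.189, 0.0], [-0.189, 0.982, 0.0], [-0.0, 0.0, -1.0]]
wrist_force: [-0.3, 0.6, -7.8]
gripper_width: 0.522
gripper_force: 30.0
```

Run:
```python
from h import *
c=grab("side");d=grab("top")
o=np.zeros((400,800,3),np.uint8)
o[:,:400]=cv2.resize(c["frame"][130:290,240:400],(400,400),interpolation=2);o[:,400:]=cv2.resize(d["frame"][130:290,220:380],(400,400),interpolation=2)
cv2.imwrite("pics/pull.png",o)
b=blobs(c,(100,150,100),(125,255,255),(300,150,350,230))
for x in b[:3]:print(x[0],x[1],x[2])
print(sense()["moment"],sense()["wrist_force"])
```

```text
[-0.04158648  0.09253148  0.00835775] [-0.43313494 -0.06664249 -7.64338095]
```

View pics/pull.png

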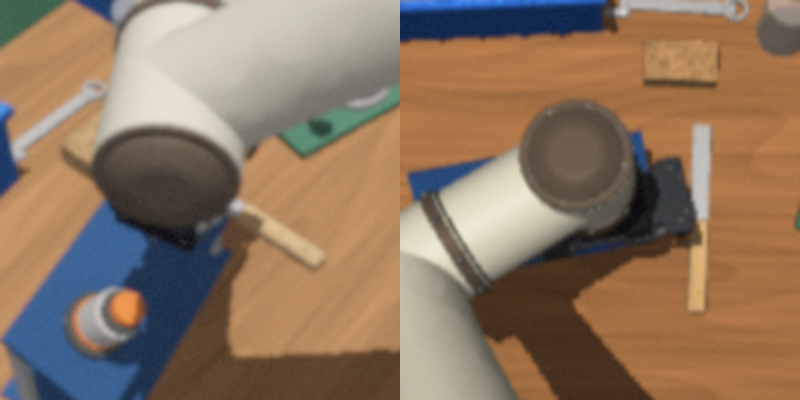

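The pictures show the holder is in the gripper, hidden by the arm, and the orange one is undisturbed. The carried load is 7.6 N. The tool only turns about z, so I'll stand the holder upright by rolling its cone against the hole's upper edge.

>>> step_arm(targets="-0.45 0 -0.32 0;-0.45 0 -0.31 0;0 0 0 0;-0.35 0 -0.28 0;-0.35 0 -0.28 0;-0.34 0 -0.28 0;-0.39 0 -0.22 0;-0.39 0 -0.22 0;-0.39 0 -0.21 0;0 0 0 0")

```text
time_s: 6.02
tcp_pos: [0.5244, 0.1274, 0.1587]
ee_rot: [[-0.982, -0.189, 0.001], [-0.189, 0.982, -0.0], [-0.001, -0.0, -1.0]]
wrist_force: [-4.2, -1.2, -6.9]
gripper_width: 0.522
gripper_force: 30.0
```

Run:
```python
from h import *
s=sense();print(s["moment"],s["wrist_force"],s["gripper_force"])
```

```text
[-0.37589285  1.18063889 -0.01674896] [-4.21539351 -1.24685366 -6.89223031] 29.99941237969324
```

>>> step_arm(targets="-0.32 0 -0.11 0;-0.32 0 -0.11 0;-0.32 0 -0.11 0;-0.32 0 -0.11 0;-0.33 0 -0.07 0;-0.33 0 -0.06 0;-0.15 0 -0.03 0;0 0 0 0")

```text
time_s: 6.68
tcp_pos: [0.5448, 0.1316, 0.1645]
ee_rot: [[-0.982, -0.189, 0.001], [-0.189, 0.982, 0.0], [-0.001, 0.0, -1.0]]
wrist_force: [-3.1, -0.2, -5.1]
gripper_width: 0.52
gripper_force: 30.0
```

Run:
```python
from h import *
s=sense();print(s["moment"],s["wrist_force"],s["gripper_force"],s["tcp_pos"])
c=grab("wrist","pics/held.png")
```

```text
[-0.46644489  1.17611184  0.03899318] [-3.13339371 -0.16058207 -5.06060241] 29.99483047868125 [0.54484233 0.13156128 0.16446566]
```

>>> step_arm(targets="0.2 0 -0.3 0;0.2 0 -1 0;0 0 -1.5 0;0 0 -1.5 0;0 0 -1.5 0;0 0 -0.5 0;0 0 0 0;0 0 0 0")

```text
time_s: 7.4
tcp_pos: [0.54, 0.1309, 0.2271]
ee_rot: [[-0.982, -0.189, 0.001], [-0.189, 0.982, 0.001], [-0.001, 0.001, -1.0]]
wrist_force: [-0.1, -0.4, -7.7]
gripper_width: 0.521
gripper_force: 30.0
```

Run:
```python
from h import *
s=sense();print(s["moment"],s["wrist_force"],s["gripper_force"],s["tcp_pos"])
c=grab("side","pics/held_s.png");t=grab("top","pics/held_t.png");w=grab("wrist","pics/held_w.png");pickle.dump((c,t,w),open("held.pkl","wb"))
print("tcp in side",proj(c,s["tcp_pos"]))
o=np.zeros((600,800,3),np.uint8)
u,v=map(int,proj(c,s["tcp_pos"]))
o[:400,:400]=cv2.resize(c["frame"][v-50:v+50,u-50:u+50],(400,400),interpolation=2);o[:250,400:]=cv2.resize(w["frame"],(400,250));
cv2.imwrite("pics/held.png",o)
```

```text
[-0.01278437  0.08485069  0.02172418] [-0.10166687 -0.35823781 -7.73166718] 30.00037029501982 [0.5400335  0.13090223 0.22714682]
tcp in side [300.64398038 184.39842113]
```

View pics/held.png

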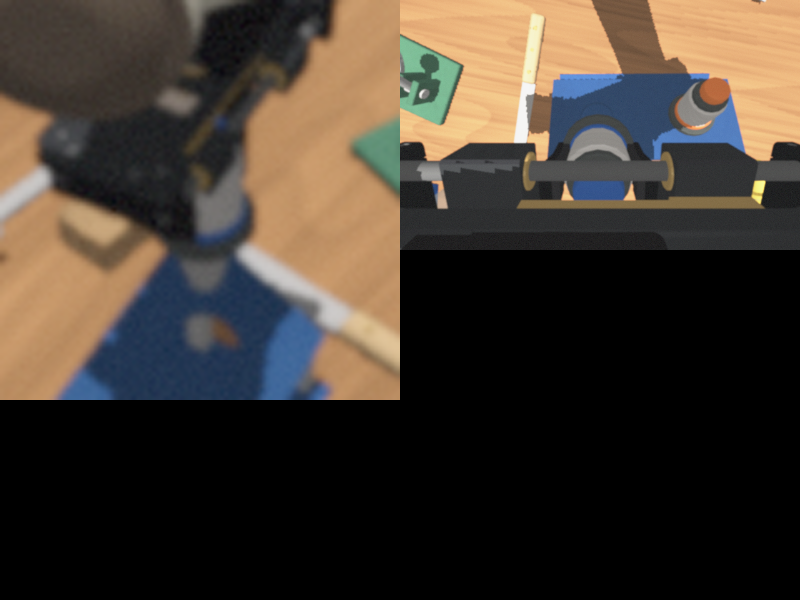

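The side crop shows the blue holder hanging nearly upright, flange at about (212,240) in the crop and tip near (203,288). I'll check its tilt by comparing projected points.

Run:
```python
from h import *
np.set_printoptions(precision=1,suppress=True)
c,t,w=pickle.load(open("held.pkl","rb"))
T=np.array([.5400,.1309,.2271]);G=T+[0,0,.019]
rx=np.array([.982,.189,0]);u0,v0=250,134
for th in(-10,-5,0,5,10,15):
    a=-np.sin(np.radians(th))*rx+np.array([0,0,np.cos(np.radians(th))])
    q=[(proj(c,G-a*k)-[u0,v0])*4 for k in(.036,.086)]
    print(th,q,(q[1]-q[0]), "wrist flange top/front",proj(w,G-a*.027-.031*rx),proj(w,G-a*.036-.031*rx))
g=c["frame"][v0+50:v0+80,u0+30:u0+75]
print(cv2.cvtColor(g,cv2.COLOR_BGR2GRAY)[::2])
```

```text
-10 [array([213. , 225.2]), array([227.6, 286.2])] [14.6 61. ] wrist flange top/front [319.2 179.7] [319.1 173.3]
-5 [array([208.2, 223.8]), array([216.6, 282.8])] [ 8.4 59. ] wrist flange top/front [319.2 184.1] [319.1 179. ]
0 [array([203.4, 222.1]), array([205.6, 278.7])] [ 2.2 56.6] wrist flange top/front [319.2 188.6] [319.1 184.7]
5 [array([198.6, 220.1]), array([194.7, 273.9])] [-4.  53.8] wrist flange top/front [319.2 193.1] [319.1 190.5]
10 [array([193.8, 217.7]), array([183.8, 268.5])] [-10.1  50.8] wrist flange top/front [319.2 197.7] [319.1 196.3]
15 [array([189.1, 215.1]), array([173. , 262.4])] [-16.1  47.3] wrist flange top/front [319.2 202.4] [319.1 202.2]
[[ 18  24  15  25  24  27  21  26  26  31  34  32  31  27  22  24  37  40
   68  99 109 113 116 115 116 116 114 116 112 108  93  79  88 120 147 156
  159 160 159 159 160 157 156 156 157]
 [ 28  25  25  21  24  15  23  16  24  25  25  22  26  18  19  27  22  27
   58  89 108 117 117 116 117 114 113 113 112 105  88  68  65  98 137 156
  160 159 160 159 158 157 158 156 157]
 [106  79  55  33  27  23  27  20  27  34  38
[... 1686 characters left out ...]
3  51  54  52  48  54  59
   67  74  79  80  78  68  63  53  55  53  50  47  48  47  51  47  50  50
   55  66  90 121 148 163 172 181 190]
 [147 140 124  97  73  60  54  49  53  50  51  53  53  49  55  50  49  50
   52  55  53  50  51  54  50  48  48  52  48  48  48  47  51  51  52  52
   46  51  53  61  71  88 103 118 128]
 [133 111  83  64  52  50  51  47  51  55  51  52  53  53  52  53  53  51
   51  55  55  53  52  51  49  49  49  50  48  48  48  51  51  50  52  50
   49  49  46  51  53  55  72  88  98]
 [101  74  56  48  53  51  52  52  54  50  53  55  53  51  52  53  54  61
   69  71  74  69  66  64  55  51  51  49  48  48  48  50  50  52  53  51
   51  46  49  49  57  64  78  87  95]]
```

>>> step_arm(targets="0 0 -1.5 0;0 0 -2 0;0 0 -1.8 0;0.2 -1 0 0;0.4 -2 0 0;0.65 -3 0 0;0.65 -3 0 0;0.65 -3 0 0;0.65 -3 0 0;0.65 -3 0 0;0.65 -3 0 0;0.65 -3 0 0")

```text
time_s: 8.55
tcp_pos: [0.5337, -0.1165, 0.2785]
ee_rot: [[-0.982, -0.188, -0.003], [-0.188, 0.982, 0.0], [0.002, 0.001, -1.0]]
wrist_force: [0.4, -0.3, -7.3]
gripper_width: 0.52
gripper_force: 30.0
```

>>> step_arm(targets="0.65 -3 0 0;0.65 -3 0 0;0.65 -3 0 0;0.65 -2.5 0 0;0.5 -2 0 0;0.2 -1 0 0;0 0 0 0;0 0 0 0;0 0 0 0")

```text
time_s: 9.3
tcp_pos: [0.5294, -0.2627, 0.2792]
ee_rot: [[-0.982, -0.189, -0.001], [-0.189, 0.982, 0.001], [0.001, 0.001, -1.0]]
wrist_force: [0.5, 0.1, -7.7]
gripper_width: 0.521
gripper_force: 30.0
```

Run:
```python
from h import *
np.set_printoptions(precision=4,suppress=True)
d=pickle.load(open("c0.pkl","rb"));sd=d["side"]
print("side mouth",onz(sd,(382.8,147),.085),"sidegrid",onz(sd,(384,147),.085)-onz(sd,(383,147),.085),onz(sd,(383,148),.085)-onz(sd,(383,147),.085))
s=sense();print(s["tcp_pos"],s["ee_rot"],s["wrist_force"],s["moment"],s["time_s"])
c=grab("side");t=grab("top");w=grab("wrist")
T=s["tcp_pos"];o=np.zeros((400,800,3),np.uint8)
u,v=map(int,proj(c,T));print(u,v,proj(c,T-[0,0,.067]),proj(c,T-[0,0,.017]),proj(w,T-[0,0,.067]))
o[:,:400]=cv2.resize(c["frame"][v-40:v+60,u-50:u+50],(400,400),interpolation=2);o[:250,400:]=cv2.resize(w["frame"],(400,250))
cv2.imwrite("pics/over.png",o);pickle.dump((c,t,w,s),open("over.pkl","wb"))
```

```text
side mouth [ 0.533  -0.2502  0.085 ] sidegrid [-0.0024 -0.0019  0.    ] [-0.0025  0.004   0.    ]
[ 0.5294 -0.2627  0.2792] [[-0.982  -0.1889 -0.0014]
 [-0.1889  0.982   0.001 ]
 [ 0.0012  0.0012 -1.    ]] [ 0.4654  0.1185 -7.6567] [ 0.0712  0.0086 -0.0139] 9.3
396 90 [392.6283 111.0435] [395.6213  95.7324] [317.7873 210.2684]
```

View pics/over.png

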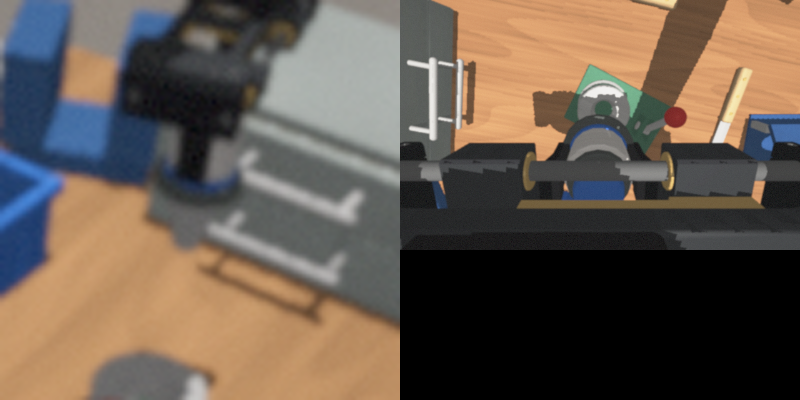

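The side crop shows the tip at (392.8,110), against (392.6,111) predicted for upright, so the holder hangs straight. The mouth estimates are (.5316,-.2534), (.5333,-.2516) and (.5330,-.2502); I'll take the mean (.5326,-.2517).

>>> step_arm(targets="-0.26 0.5 1 0;-0.26 0.52 1.5 0;0 0 2 0;0 0 2 0;0 0 2 0;0 0 1.4 0;0 0 1 0;0 0 0.5 0;0 0 0 0;0 0 0 0;0 0 0 0")

```text
time_s: 10.37
tcp_pos: [0.5339, -0.2526, 0.1675]
ee_rot: [[-0.982, -0.189, 0.003], [-0.189, 0.982, -0.001], [-0.002, -0.001, -1.0]]
wrist_force: [-0.5, 0.0, -7.3]
gripper_width: 0.518
gripper_force: 30.0
```

>>> step_arm(targets="0 0 0.4 0;0 0 0.4 0;0 0 0.4 0;0 0 0.4 0;0 0 0.4 0;0 0 0.4 0;0 0 0.4 0;0 0 0.4 0;0 0 0 0;0 0 0 0")

```text
time_s: 11.2
tcp_pos: [0.5328, -0.2524, 0.1338]
ee_rot: [[-0.982, -0.189, -0.001], [-0.189, 0.982, 0.0], [0.001, 0.0, -1.0]]
wrist_force: [0.5, -0.7, -8.4]
gripper_width: 0.52
gripper_force: 30.0
```

>>> step_arm(targets="0 0 0.3 0;0 0 0.3 0;0 0 0.3 0;0 0 0.3 0;0 0 0.3 0;0 0 0.2 0;0 0 0.2 0;0 0 0 0;0 0 0 0")

```text
time_s: 11.95
tcp_pos: [0.5329, -0.2524, 0.1151]
ee_rot: [[-0.982, -0.189, -0.0], [-0.189, 0.982, -0.0], [0.0, 0.0, -1.0]]
wrist_force: [0.6, 0.2, -7.4]
gripper_width: 0.517
gripper_force: 30.0
```

>>> step_arm(targets="0 0 0.15 0;0 0 0.15 0;0 0 0.15 0;0 0 0 0;0 0 0 0")

```text
time_s: 12.37
tcp_pos: [0.5328, -0.2524, 0.1105]
ee_rot: [[-0.982, -0.189, -0.0], [-0.189, 0.982, 0.0], [0.0, 0.0, -1.0]]
wrist_force: [-0.4, 0.6, -8.3]
gripper_width: 0.52
gripper_force: 30.0
```

>>> step_arm(targets="0 0 0.1 0;0 0 0.1 0;0 0 0.1 0;0 0 0.1 0;0 0 0 0;0 0 0 0")

```text
time_s: 12.87
tcp_pos: [0.5329, -0.2524, 0.1066]
ee_rot: [[-0.982, -0.189, -0.0], [-0.189, 0.982, 0.0], [0.0, 0.0, -1.0]]
wrist_force: [0.1, -0.2, -7.0]
gripper_width: 0.524
gripper_force: 30.0
```

>>> step_arm(targets="0 0 0.1 0;0 0 0.1 0;0 0 0 0;0 0 0 0")

```text
time_s: 13.2
tcp_pos: [0.5328, -0.2524, 0.1045]
ee_rot: [[-0.982, -0.189, -0.0], [-0.189, 0.982, 0.0], [0.0, 0.0, -1.0]]
wrist_force: [-0.0, 0.2, -7.7]
gripper_width: 0.523
gripper_force: 30.0
```

Still no contact. I'll continue in 1 mm steps.

>>> step_arm(targets="0 0 0.1 0;0 0 0 0;0 0 0 0")

```text
time_s: 13.45
tcp_pos: [0.5329, -0.2524, 0.1036]
ee_rot: [[-0.982, -0.189, -0.0], [-0.189, 0.982, 0.0], [0.0, 0.0, -1.0]]
wrist_force: [0.4, -0.1, -7.8]
gripper_width: 0.52
gripper_force: 30.0
```

>>> step_arm(targets="0 0 0.1 0;0 0 0 0;0 0 0 0")

```text
time_s: 13.7
tcp_pos: [0.5331, -0.2525, 0.1028]
ee_rot: [[-0.982, -0.189, 0.0], [-0.189, 0.982, -0.0], [-0.0, -0.0, -1.0]]
wrist_force: [-0.0, 0.3, -7.0]
gripper_width: 0.521
gripper_force: 30.0
```

>>> step_arm(targets="0 0 0.1 0;0 0 0 0;0 0 0 0")

```text
time_s: 13.95
tcp_pos: [0.5334, -0.2524, 0.1025]
ee_rot: [[-0.982, -0.189, 0.001], [-0.189, 0.982, -0.0], [-0.001, -0.001, -1.0]]
wrist_force: [-1.3, 1.6, -1.2]
gripper_width: 0.521
gripper_force: 30.0
```

>>> step_arm(targets="0 0 0.1 0;0 0 0 0;0 0 0 0")

```text
time_s: 14.2
tcp_pos: [0.5335, -0.2524, 0.1025]
ee_rot: [[-0.982, -0.189, 0.002], [-0.189, 0.982, -0.001], [-0.001, -0.001, -1.0]]
wrist_force: [-2.6, 3.8, 6.2]
gripper_width: 0.517
gripper_force: 30.0
```

>>> step_arm(targets="0.02 0.05 -0.1 0;0 0 0 0;0 0 0 0")

```text
time_s: 14.45
tcp_pos: [0.5334, -0.2524, 0.1025]
ee_rot: [[-0.982, -0.189, 0.002], [-0.189, 0.982, -0.001], [-0.002, -0.001, -1.0]]
wrist_force: [-0.0, -0.4, 3.6]
gripper_width: 0.521
gripper_force: 30.0
```

>>> step_arm(targets="0 0 0 0;0 0 0 0;0 0 0 0;0 0 0 0;0 0 0 0;0 0 0 0", claw=7.5)

```text
time_s: 14.95
tcp_pos: [0.5326, -0.252, 0.1015]
ee_rot: [[-0.982, -0.189, -0.0], [-0.189, 0.982, 0.0], [0.0, 0.0, -1.0]]
wrist_force: [-0.6, 0.7, 0.1]
gripper_width: 0.837
gripper_force: 0.0
```

Run:
```python
from h import *
np.set_printoptions(precision=1,suppress=True)
w=grab("wrist");s=sense();M=np.array([.5330,-.2518,.085]);rx=np.array([.982,.189,0])
c=grab("side","pics/rel_s.png");g=c["frame"]
u,v=map(int,proj(c,M))
print(u,v,"flange front w",proj(w,M-.031*rx),proj(w,M-.031*rx+[0,0,.009]),"rim front",proj(w,M-.045*rx))
o=np.zeros((400,800,3),np.uint8)
o[:,:400]=cv2.resize(g[v-50:v+50,u-50:u+50],(400,400),interpolation=2);o[:,400:]=cv2.resize(w["frame"][100:260,240:400],(400,400),interpolation=2)
cv2.imwrite("pics/home.png",o)
```

```text
383 146 flange front w [318.7 184. ] [318.8 187.8] rim front [318.8 157.8]
```

View pics/home.png

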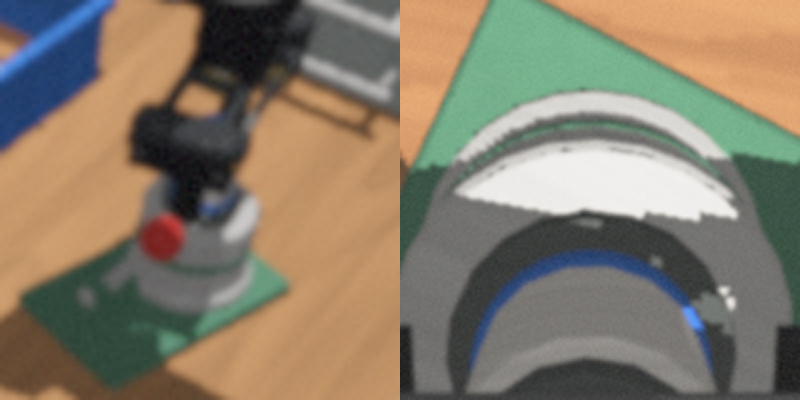

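The final crop shows the flange flush and concentric on the rim (front edge at row 184, as predicted for home), and the fingers are open and clear. Next I'll retract, close, turn parallel to the fixture, and go to the near side of the knob.

>>> step_arm(targets="0 0 -0.5 0;0 0 -1 0;0 0 -2 0;0 0 -2.5 0;0 0 -2.5 0;0 0 -1.5 0")

```text
time_s: 15.55
tcp_pos: [0.5339, -0.2525, 0.2059]
ee_rot: [[-0.982, -0.189, 0.005], [-0.189, 0.982, -0.002], [-0.005, -0.003, -1.0]]
wrist_force: [0.6, 0.4, -0.0]
gripper_width: 0.864
gripper_force: 0.0
```

>>> step_arm(targets="0 0 0 6.75;0 0 0 6.75;0 0 0 6.75;0 0 0 6.75;2.4 2.3 0 0;2.4 2.3 0 0;2.4 2.3 0 0;2.3 2.3 0 0;0 0 0 0;0 0 0 0", claw=0)

```text
time_s: 16.38
tcp_pos: [0.4668, -0.1362, 0.2033]
ee_rot: [[-0.961, 0.275, 0.003], [0.275, 0.961, -0.0], [-0.003, 0.001, -1.0]]
wrist_force: [0.6, -0.3, 0.3]
gripper_width: 0.186
gripper_force: 0.0
```

>>> step_arm(targets="0 0 2 0;0 0 2 0;0 0 2 0;0 0 1.8 0;0 0 1 0;0 0 0 0;0 0 0 0")

```text
time_s: 16.97
tcp_pos: [0.4676, -0.1379, 0.1137]
ee_rot: [[-0.96, 0.278, -0.0], [0.278, 0.96, -0.001], [0.0, -0.001, -1.0]]
wrist_force: [0.2, 0.1, -0.5]
gripper_width: 0.007
gripper_force: 0.0
```

Run:
```python
from h import *
np.set_printoptions(precision=4,suppress=True)
c=grab("side");t=grab("top");s=sense();print(s["tcp_pos"],s["gripper_width"])
M=np.array([.533,-.252,.085])
R=[]
for n,q in(("top",t),("side",c)):
    p=proj(q,M+[0,0,.07]).astype(int)
    for k,lo,hi in(("blue",(100,120,80),(125,255,255)),("red",(0,150,90),(6,255,255))):
        for x in blobs(q,lo,hi,(p[0]-45,p[1]-30,p[0]+30,p[1]+45))[:2]:print(n,k,x[0],x[2],proj(q,M+[0,0,.072]))
```

```text
[ 0.4681 -0.1377  0.1147] 0.0032427257640602588
```

>>> step_arm(targets="-0.5 0 0 0;-0.5 0 0 0;-0.5 0 0 0;-0.5 0 0 0;-0.5 0 0 0;-0.5 0 0 0;-0.5 0 0 0;-0.5 0 0 0;-0.5 0 0 0;-0.5 0 0 0")

```text
time_s: 17.9
tcp_pos: [0.5156, -0.1513, 0.1137]
ee_rot: [[-0.961, 0.278, 0.0], [0.278, 0.961, -0.0], [-0.0, -0.0, -1.0]]
wrist_force: [-2.7, 0.2, 2.8]
gripper_width: 0.006
gripper_force: 1.5
```

>>> step_arm(targets="-0.5 0 0 0;-0.5 0 0 0;-0.5 0 0 0;-0.5 0 0 0;-0.5 0 0 0;-0.5 0 0 0;-0.5 0 0 0;-0.5 0 0 0;-0.5 0 0 0;-0.5 0 0 0;-0.5 0 0 0;-0.5 0 0 0")

```text
time_s: 18.9
tcp_pos: [0.5723, -0.1677, 0.1129]
ee_rot: [[-0.961, 0.278, -0.002], [0.278, 0.961, 0.0], [0.002, -0.0, -1.0]]
wrist_force: [-1.7, 0.6, -1.1]
gripper_width: 0.004
gripper_force: 1.2
```

>>> step_arm(targets="-0.3 0 0 0;-0.3 0 0 0;-0.2 0 0 0;0 0 0 0")

```text
time_s: 19.23
tcp_pos: [0.5811, -0.1701, 0.1139]
ee_rot: [[-0.961, 0.278, 0.001], [0.278, 0.961, -0.0], [-0.001, 0.0, -1.0]]
wrist_force: [-0.7, 0.7, -0.7]
gripper_width: 0.006
gripper_force: 0.4
```

>>> step_arm(targets="-0.2 0 0 0;-0.2 0 0 0;0 0 0 0;0 0 0 0")

```text
time_s: 19.57
tcp_pos: [0.5845, -0.1711, 0.1139]
ee_rot: [[-0.961, 0.278, 0.001], [0.278, 0.961, -0.0], [-0.001, 0.0, -1.0]]
wrist_force: [-0.7, 0.8, 0.4]
gripper_width: 0.008
gripper_force: 0.5
```

>>> step_arm(targets="-0.2 0 0 0;0 0 0 0;0 0 0 0")

```text
time_s: 19.82
tcp_pos: [0.5849, -0.1713, 0.1136]
ee_rot: [[-0.961, 0.278, -0.003], [0.278, 0.961, 0.001], [0.003, -0.0, -1.0]]
wrist_force: [-4.7, 1.7, 2.6]
gripper_width: 0.007
gripper_force: 2.7
```

The force rises at about the far stop's position. I'll back off, lift clear and check.

>>> step_arm(targets="0.5 0 0 0;1.5 0 0 0;2 0 0 0;0 0 -2 0;0 0 -3 0;0 0 -4 0;3 0 -4 0;4 0 -2 0;4 0 0 0;4 0 0 0;3 0 0 0;0 0 0 0")

```text
time_s: 20.82
tcp_pos: [0.3781, -0.1121, 0.2566]
ee_rot: [[-0.961, 0.277, 0.004], [0.277, 0.961, 0.001], [-0.003, 0.002, -1.0]]
wrist_force: [0.8, 0.7, -0.6]
gripper_width: 0.004
gripper_force: 0.0
```

>>> step_arm(targets="0 3.5 0 0;0 3.5 0 0;0 3.5 0 0;0 3.5 0 0;0 0 0 0;0 0 0 0")

```text
time_s: 21.32
tcp_pos: [0.4224, 0.0236, 0.256]
ee_rot: [[-0.962, 0.274, 0.003], [0.274, 0.962, 0.001], [-0.002, 0.001, -1.0]]
wrist_force: [-0.7, 0.1, -0.0]
gripper_width: 0.007
gripper_force: 0.0
```

Run:
```python
from h import *
np.set_printoptions(precision=4,suppress=True)
d=pickle.load(open("c0.pkl","rb"))
c=grab("side","pics/end_s.png");t=grab("top","pics/end_t.png");s=sense();print(s["tcp_pos"],s["wrist_force"],s["time_s"])
M=np.array([.533,-.252,.085])
f=np.array([.961,-.276,0]);P=np.array([.5584,-.1636,.045])
for ph in(.4,.55):print("knob exp",P+.1*np.sin(ph)*f+[0,0,.1*np.cos(ph)])
B={}
for n,q in(("top",t),("side",c)):
    for k,lo,hi,X in(("head",(100,140,80),(125,255,255),M+[0,0,.07]),("red",(0,150,70),(8,255,255),P+.05*f+[0,0,.085]),("orange",(5,150,120),(16,255,255),np.array([.4726,.2486,.152]))):
        p=proj(q,X).astype(int);b=blobs(q,lo,hi,(max(p[0]-22,0),max(p[1]-22,0),p[0]+22,p[1]+22),8)
        if b:B[n,k]=b[0][2];print(n,k,b[0][0],b[0][2],p)
for k in("head","red","orange"):
    if ("top",k) in B and ("side",k) in B:print(k,tri(ray(t,B["top",k]),ray(c,B["side",k])))
for n,q in(("top",t),("side",c)):
    df=cv2.absdiff(q["frame"],d[n]["frame"]).max(2);print(n,"changed px",(df>40).sum())
```

```text
[0.4215 0.0219 0.2558] [ 0.1596  0.4772 -0.5023] 21.4167
knob exp [ 0.5958 -0.1743  0.1371]
knob exp [ 0.6086 -0.178   0.1303]
top head 86 [437.6 205.4] [437 205]
top red 102 [407.5 179.7] [407 180]
top orange 100 [250.  226.3] [249 226]
side red 18 [349.  133.6] [351 137]
side orange 118 [290.2 253.4] [290 253]
red (array([ 0.6084, -0.1735,  0.1462]), [0.0034018953938736536, 0.003401895393873559])
orange (array([0.4727, 0.2484, 0.1513]), [0.0007722486311345221, 0.0007722486311345745])
top changed px 42804
side changed px 55806
```

```bash
python3 -c "
from station import r
print(r.finish_job())"
```

```text
the job is handed in; nothing more can be done
None
```

The job is handed in at about 21 s of the 51 s allowed; no verdict came back. The last pictures show the blue holder's head where it should be with its flange home on the socket rim, released, and the lever knob at its far stop. The orange holder has not moved, and I touched none of the other things, though I did not re-measure them.

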